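Hook down the drying-bay flap of a paint station

TASK

Take the hook pole from its cradle, catch the eye on the paint station's drying-bay flap with the hook and pull the flap open past its catch, keeping hold of it with the hook as you let it down gently until it lies fully open and level. Then unhook and lay the pole back in its cradle; use only the pole on the station, do not wrench the eye, and leave the models and paints on the bench where they are.

Things in the scene. Friction and masses are not known exactly. Their poses are not given: they have to be found in the camera images.
- station: Plywood paint station fixed to the bench, 160 deep (x) x 360 wide (y) x 345 high; z up. Origin: centre of its underside. Its front looks along its own -x. The lower bay (155 high) is open, full of paint bottles; the upper is closed by a drop flap with a steel eye standing out in front, on the station's middle line. The top board overhangs the front by 14.
- flap_hinge (a point): Middle of the flap's hinge axis: at the lower edge of the flap's outer face, at (-80, 0, 160) in the station's frame. The axis runs along the station's y.
- flap (a joint): Flap angle: 0 shut and upright; grows as its top swings out and down; 1.57 level, its stop. Flap 338 wide, 154 high, 9 thick, 0.3 kg. A spring roller catch holds it shut and lets go at 7 to 13 N pulled straight outwards at the eye, within the first 0.06 rad. Then the hinge is almost free: left alone the flap falls. When level, the eye is under it. Bottles on the bench below are up to 68 high.
- eye_lowest (a point): Lowest place for the eye: 30 in front of the flap's outer face and 80 up from the hinge axis; moves with the flap, axes as the station's when shut. The eye is clamped in a slotted rail up the flap: its ring's centre is somewhere 0 to 45 above this point (own +z). That height differs each time and is not measured: feel for it or look. The eye does not slide on the flap. Ring size: see hook_tip.
- hook_tip (a point): Round tip of the hook, at (160, 33, 0) in the pole's frame. It goes sideways into the eye: a steel ring of round wire 5 thick, 13 inside and 23 outside diameter, standing upright square to the flap, so its hole runs along the station's y, parallel to the hinge; a shank joins it to the flap. The hook can turn in the ring as the flap swings, so the pole may stay level.
- pole: Hook pole, 90 g, in the cradle. Origin: centre of its wooden handle, on its axis; z up as it lies. Handle 150 long (own x) x 16 wide (y) x 22 high (z), flat sided; grip it across its 16 width, near the origin and hard (60 N) so that it does not tilt. A steel rod, diameter 6, goes on along +x; at x = 160 it turns square into the hook: a straight end, diameter 6, along +y, round tip at y = 33.
- cradle: Wooden cradle fixed on the bench: base 200 (x) x 75 (y) x 12 high, two forks 12 thick at x = -55 and +55, seats 35 above the bench, flared prongs 61 high, 20 apart at the seat and 34 at their tops. Origin: centre of its underside. The pole lies in both forks, its axis along the cradle's x (same sense at the start), its own origin 46 above the cradle's. Fingers have 98 between the forks.
- railcar: Model railcar on the bench in front of the station, 150 x 28 x 39; origin centre of its underside.
- amber_jar: Small amber paint jar, diameter 36, 48 high; origin centre of its underside.
- mixing_cup: White mixing cup, diameter 68, 50 high; origin centre of its underside.
- dropper: Dropper bottle, diameter 28, 68 high; origin centre of its underside.
- thinner: Clear thinner bottle, diameter 56, 115 high; origin centre of its underside.
- model_lid: Round green lid, diameter 110, with three small painted models on it, 28 high; origin centre of its underside.
- brush: Artist's brush lying on the bench, 185 long, 9 thick; origin on its axis near the middle.
Not all that is in view belongs to the job. There is more than one size of the pole; the job needs the larger.

How it is judged:
By the outcome, as a careful person would: the job done as asked, in the order asked, and still so for the second after the job is handed in, with the robot touching nothing.
It also fails if it takes over 64 s, if anything falls off the work surface, if the arm or the gripper's body presses on something with over 40 N, if the wrist force passes 120 N, or if a joint passes its speed limit or range.

ROBOT

A 6-joint arm with a two-finger parallel gripper is mounted at the origin on the work surface. World frame = base frame: x ahead of the robot, y to its left, z up, the work surface at z = 0. Lengths are in mm, angles in rad, forces in N, time in s.
With the tool pointing down it reaches from about 375 to 750 mm from the base axis. Payload 9 kg.
Tool frame: the origin (TCP) lies midway between the tips of the shut fingers; the grasp point (between the pads) lies 19 mm behind it (bot.tcp_to_grasp is the distance from the TCP to the grasp point, in mm); z points along the fingers, y is the line along which they close (so a half turn about z gives the same grasp; the last joint's range is limited). The gripper opens to 85 mm and grips with 20 to 120 N. Pads are 22 mm wide; open, the fingers measure 114 mm over their backs; the gripper's body (76 mm by 85 mm) begins 54 mm behind the grasp point. The pads swing forward as they close: fully open they stand 13 mm farther back than shut.
Start: joints at [1.053, 0.104, 0.097, 1.564, 0, 1.353], TCP at [177.202, 573.268, 231.331] pointing down, gripper open.
Joint ranges: [-2.99, 2.99], [-0.84, 1.86], [-1.1, 1.16], [-1.84, 2.11], [-1.51, 1.56], [-3.14, 3.14]. Speed limits (rad/s): [2.22, 2.22, 2.57, 3.14, 3.14, 3.14].

INTERFACE

Orientations are given as a unit quaternion [x, y, z, w].
In Python, from bench import bot, cams gives the robot as it stands. The module is installed in compiled form; this text tells all that it offers.
- The arm moves only by the shell command python3 -m crank [OPENING] [FORCE], which reads ROWS from standard input. ROWS is a JSON list of rows, 1 to 5 of them, each an object with the fields sx, sy, sz (the shift in mm), spin (a turn about the tool's z in rad); a field left out counts as zero; each row shifts and turns the commanded pose from where the row before left it, along the tool's axes as they then stand; what a row does not reach is not made up. A row lasts 1/8 s, in which the tool goes at most 62.5 mm and 0.188 rad, less where a joint would pass 70% of its speed; a pose out of reach is approached as far as the arm can. OPENING is the finger opening in mm, set as the command begins (- or left out keeps the last). The fingers move at their own pace and stop on an object; FORCE is the grip in N (left out, the last holds). Time passes only in rows, so rows that do not move let the fingers close. It prints the time, the measured TCP pose, the force, the opening and the grip force at its end. Input that does not fit is refused with a message, and nothing moves.
- bot.get_state(): the state, without advancing time (a new reading comes with each control period).
- cams.snapshot(name): name is "side" or "top" or "wrist"; returns (picture, depth): 400x640x3 uint8, red, green, blue; 400x640 float32, mm along the optical axis (not along the pixel's ray), 0 where there is no reading.
- cams.get_calibration(name): a dict with "fx", "fy", "cx", "cy" (pixels), "T" (4x4, takes a point from camera to world coordinates). Camera axes: x right, y down, z forward; pixel columns grow to the right and rows downward; lengths in mm; the calibration is good to about 2 mm. A picture is of the moment at which its call begins: read the wrist's pose just before it. get_calibration takes no time and is no camera call; for the wrist camera it gives the pose at the moment of the call.
- bot.finish_job(): hands the job in; it is judged then, once.
The state is a dict: "clock": time; "q": joint angles; "dq": joint speeds; "joint_efforts": joint torques, N m; "position": TCP position; "tool_rot": TCP orientation; "contact_force": force on the tool from outside, world axes, zero at the start; "torque": the same for the moment, N m; "gripper_width": finger opening in mm; "grip_force": force on a finger pad.
Only numpy, scipy, OpenCV 4.12 (cv2) and the standard library are available. Lean on these libraries where they do the work, as an engineer would, in place of code of your own. Each camera call takes 0.05 s, during which the arm holds its last target. There are 200 camera calls.

## Working session

There is one attempt and no reset: what is moved stays moved. The work goes in short steps, Python scripts to look and compute and a shell command to move; the robot and the scene stay as the last step left them, time stands still between calls to the robot, and variables do not carry over. Pictures are saved under pics/ and viewed, at most 10 in all, crops included, and the job is handed in when it is done.

```bash
mkdir -p pics
cat > h.py <<'E'
from bench import bot,cams
import numpy as np,cv2
def snap(n,f=None):
    c=cams.get_calibration(n);p,d=cams.snapshot(n)
    np.savez(f'pics/{f or n}.npz',p=p,d=d,T=c['T'],k=[c['fx'],c['fy'],c['cx'],c['cy']])
    cv2.imwrite(f'pics/{f or n}.png',p[:,:,::-1])
def load(f): return np.load(f'pics/{f}.npz')
def pt(f,u,v,r=1):
    z=load(f);d=z['d'][v-r:v+r+1,u-r:u+r+1];d=np.median(d[d>0]) if (d>0).any() else 0
    fx,fy,cx,cy=z['k'];return (z['T']@[(u-cx)/fx*d,(v-cy)/fy*d,d,1])[:3].round(1)
def crop(f,x0,y0,x1,y1,s,out):
    p=load(f)['p'][y0:y1,x0:x1,::-1];cv2.imwrite(f'pics/{out}.png',cv2.resize(p,None,fx=s,fy=s,interpolation=cv2.INTER_CUBIC))
E
python3 - <<'E'
from h import *
snap('top');snap('side')
print(bot.get_state())
for n in('top','side'):print(cams.get_calibration(n))
E
```

```text
{'clock': 0.1, 'q': array([ 1.05327345e+00,  1.04629744e-01,  9.65043808e-02,  1.56386667e+00,
       -9.70643262e-07,  1.35311626e+00]), 'dq': array([ 1.30182999e-03, -1.31596101e-03,  2.18171739e-03, -9.46753005e-05,
       -4.45356168e-04, -7.06872705e-04]), 'joint_efforts': array([ 6.10415678e-03, -5.58213866e+01,  5.04714882e+01,  1.32661097e-02,
       -2.76340024e-04,  1.67627508e-05]), 'position': array([177.04970007, 572.968888  , 230.58235553]), 'tool_rot': array([ 1.49360392e-01,  9.88782643e-01, -5.58086327e-04, -2.14402528e-04]), 'contact_force': array([ 1.12356387, -1.0851084 , -0.65041529]), 'torque': array([0.01019886, 0.03168863, 0.03190734]), 'grip_force': 0.0, 'gripper_width': 85.20058306152883}
{'fx': 477.9441565068127, 'fy': 477.9441565068127, 'cx': 317.74958551270566, 'cy': 202.99920899241235, 'T': array([[-2.62206206e-02, -9.97862576e-01,  5.98561439e-02,
         4.16025705e+02],
       [-9.99534869e-01,  2.71031928e-02,  1.39808079e-02,
         4.92540912e+01],
       [-1.55732176e-02, -5.94617175e-02, -9.98109102e-01,
         1.67755088e+03],
       [ 0.00000000e+00,  0.00000000e+00,  0.00000000e+00,
         1.00000000e+00]])}
{'fx': 409.0887456776817, 'fy': 409.0887456776817, 'cx': 320.1875200217455, 'cy': 199.34007671809184, 'T': array([[ 9.96457209e-01, -6.13078042e-02,  5.75706790e-02,
         4.61999471e+02],
       [-8.39836099e-02, -7.61579426e-01,  6.42606825e-01,
        -6.23690277e+02],
       [ 4.44783122e-03, -6.45165197e-01, -7.64030160e-01,
         9.71059250e+02],
       [ 0.00000000e+00,  0.00000000e+00,  0.00000000e+00,
         1.00000000e+00]])}
```

View pics/top.png

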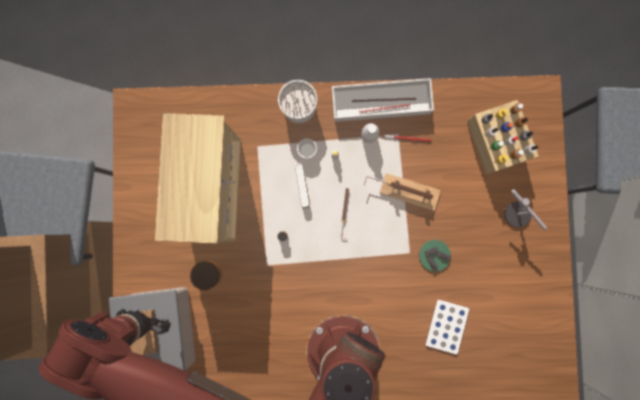

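View pics/side.png

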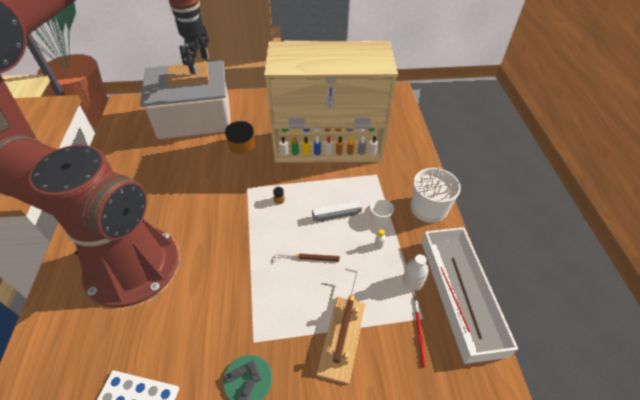

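Two candidates for the pole. One is in the cradle (top ~(408,190), side ~(345,330)). The other lies on the mat and looks smaller (top ~(345,205), side ~(318,258)). The red brush at side ~(420,335) is not one. I choose the cradle pole and will check it, the station and the eye close up.

Run:
```python
from h import *
z=load('top')['p'][:,:,::-1]
a=cv2.resize(z[160:230,330:450],None,fx=6.6,fy=6.6,interpolation=2)[:290]
a=cv2.resize(z[165:220,350:450],(800,440),interpolation=2)
cv2.imwrite('pics/ct.png',a)
s=load('side')['p'][:,:,::-1]
b=cv2.resize(s[260:390,265:395],(600,600),interpolation=2)
c=cv2.resize(s[70:135,315:347],(195,600)[::1],interpolation=2)
cv2.imwrite('pics/cs.png',np.hstack([b,c]))
for u,v in[(163,116),(222,117),(217,240),(158,240),(395,185),(410,191),(425,196),(432,209),(437,195),(384,177),(378,203)]:print('top',u,v,pt('top',u,v))
for u,v in[(275,155),(383,160),(272,100),(390,102),(300,110),(360,110),(300,90),(360,90),(330,85),(331,93),(331,100)]:print('side',u,v,pt('side',u,v))
```

```text
top 163 116 [755.7 501.2 343.1]
top 222 117 [746.8 332.3 346.8]
top 217 240 [399.4 367.2 276.3]
top 158 240 [401.5 637.    3.2]
top 395 185 [ 567.4 -192.2   55.4]
top 410 191 [ 545.6 -242.3   55.3]
top 425 196 [ 527.4 -293.    51.9]
top 432 209 [ 484.4 -324.9    7.6]
top 437 195 [ 532.6 -343.5   10.7]
top 384 177 [ 600.5 -161.1   13.5]
top 378 203 [ 510.6 -138.2    4.4]
side 275 155 [400.  369.7  31.6]
side 383 160 [760.4 345.5   4.2]
side 272 100 [408.9 366.4 252.3]
side 390 102 [750.7 341.1 244.3]
side 300 110 [488.4 359.8 217. ]
side 360 110 [665.8 348.  215.4]
side 300 90 [490.7 360.8 285.8]
side 360 90 [660.3 348.3 285.4]
side 330 85 [574.8 352.8 303.3]
side 331 93 [577.6 346.7 281. ]
side 331 100 [577.2 339.  262.7]
```

View pics/ct.png

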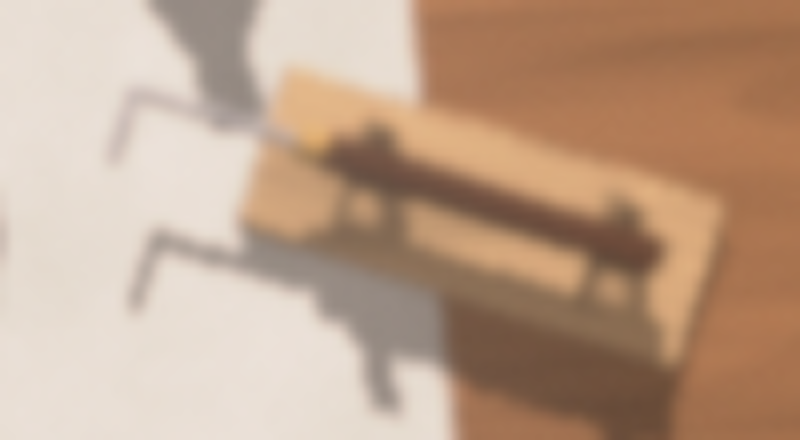

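View pics/cs.png

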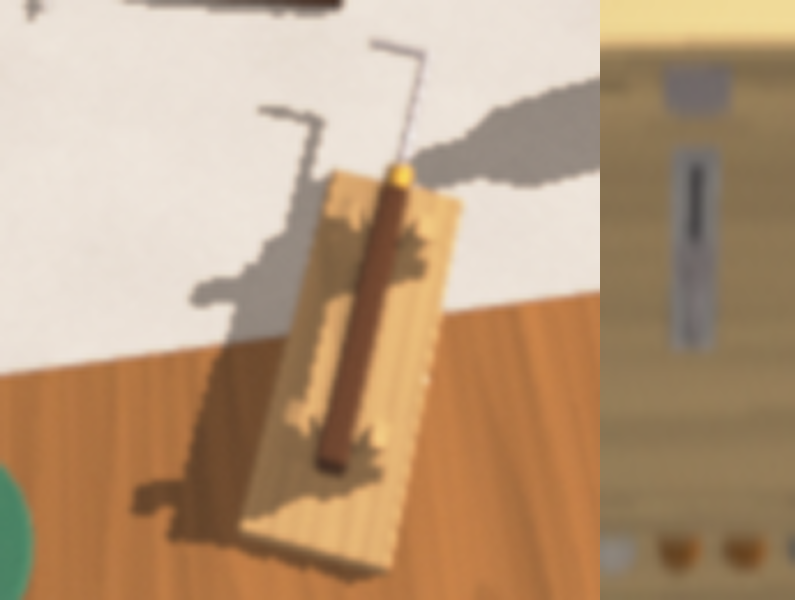

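The cradle pole (brown handle, brass ferrule, hook bending towards −x) is the larger one. The eye sits in the rail at side ~(331,99). Next I fit the poses.

```bash
cat >> h.py <<'E'
def cloud(f):
    z=load(f);d=z['d'];fx,fy,cx,cy=z['k'];v,u=np.mgrid[:400,:640]
    P=np.stack([(u-cx)/fx*d,(v-cy)/fy*d,d,np.ones_like(d)],-1)@z['T'].T
    P=P[...,:3];P[d<=0]=np.nan;return P
E
python3 - <<'E'
from h import *
for f,(x0,x1,y0,y1) in(('top',(350,450,165,225)),('side',(265,395,260,390))):
    P=cloud(f);p=load(f)['p'].astype(int)
    m=np.zeros((400,640),bool);m[y0:y1,x0:x1]=1
    m&=(P[...,2]>48)&(p.sum(-1)<330)&(p[...,0]-p[...,2]>20)
    Q=P[m];c,s,a=cv2.minAreaRect(Q[:,:2].astype(np.float32));
    l=np.linalg.svd(Q[:,:2]-Q[:,:2].mean(0),full_matrices=False)[2][0]
    t=(Q[:,:2]-Q[:,:2].mean(0))@l
    print(f,len(Q),'rect',c,s,a,'mean',Q.mean(0),'yaw',np.degrees(np.arctan2(l[1],l[0])),np.percentile(Q[:,2],[5,50,95]), t.min(),t.max())
    m[:]=0;m[y0:y1,x0:x1]=1;m&=(np.abs(P[...,2]-12)<4)&(p[...,0]-p[...,2]>50)
    Q=P[m];print(' base',cv2.minAreaRect(Q[:,:2].astype(np.float32)))
P=cloud('top');m=np.abs(P[...,2]-345)<5;m[:,300:]=0;m[:80]=0
print('topboard',cv2.minAreaRect(P[m][:,:2].astype(np.float32)),np.nanmean(P[m],0))
P=cloud('side');Q=P[80:125,278:385].reshape(-1,3);Q=Q[(Q[:,2]>175)&(Q[:,2]<300)]
k=np.polyfit(Q[:,0],Q[:,1],1);r=Q[:,1]-np.polyval(k,Q[:,0]);g=abs(r)<6;k=np.polyfit(Q[g,0],Q[g,1],1);print('face',k,np.std(r[g]))
off=np.polyval(k,P[...,0])-P[...,1]
print('z');print(P[84:112,327:336,2].round(0));print('off');print(off[84:112,327:336].round(0));print(P[84:112:4,327:336,0].round(0))
E
```

```text
top 165 rect (547.1898193359375, -244.9081268310547) (144.85147094726562, 20.906349182128906) 70.39306640625 mean [ 548.15936824 -247.01501783   57.34579665] yaw -109.54789155242734 [50.72141577 57.44828708 63.81014874] -74.09047555029666 70.76124132703502
 base ((535.263671875, -262.2392578125), (204.21359252929688, 232.45452880859375), 0.9797280430793762)
side 419 rect (549.7169799804688, -245.23480224609375) (152.74752807617188, 39.09404754638672) 69.49684143066406 mean [ 550.42756485 -252.4556214    56.86116047] yaw -109.72367744607045 [53.17928457 57.05626658 60.00309608] -82.94987879803661 69.92591122283096
 base ((500.8781433105469, -246.5408172607422), (226.93942260742188, 171.1602020263672), 70.52387237548828)
topboard ((458.4109802246094, 456.8587951660156), (227.75767517089844, 633.0152587890625), 76.4153823852539) [573.76363179 428.86763639 345.61889428]
face [-7.09322551e-02  3.95212408e+02] 2.0400682354251347
z
[[306. 307. 306. 306. 306. 304. 305. 305. 305.]
 [302. 303. 302. 301. 299. 301. 300. 301. 304.]
 [302. 299. 302. 302. 300. 301. 301. 301. 300.]
 [301. 299. 299. 
[... 1917 characters left out ...]
8.  1.  1.]
 [ 4.  8.  7. 39. 40.  6.  7. -1.  0.]
 [ 7.  8.  5. 39. 41.  8.  6. -1. -0.]
 [ 6.  4.  5. 41. 39.  7.  7. -1. -4.]
 [ 2.  5.  8. 42. 40.  4.  5. -5.  1.]
 [ 5.  7.  7. 38. 39.  5.  2. -1.  2.]
 [ 2.  1.  0.  2. -2.  3.  3.  1.  2.]
 [ 0. -2. -1. -0.  0.  1.  0. -1. -1.]
 [-2.  1.  0.  1. -1. -5. -1. -1. -1.]
 [ 0.  2.  3.  4.  1.  1.  0.  0. -2.]]
[[566. 569. 572. 575. 578. 581. 583. 586. 589.]
 [566. 569. 572. 575. 577. 580. 583. 586. 590.]
 [566. 569. 572. 575. 578. 581. 583. 586. 590.]
 [567. 569. 572. 575. 578. 581. 584. 587. 590.]
 [566. 569. 572. 573. 575. 581. 584. 587. 590.]
 [567. 570. 573. 572. 575. 581. 584. 588. 591.]
 [568. 571. 574. 577. 580. 582. 585. 588. 591.]]
```

Pose estimates:
- Pole centre is about (548,−246), yaw 70.3°. The measured size of about 150 × 20 matches the handle.
- The flap face slope gives a station yaw of about 86°.
- The ring centre is about (574,324,262), inside the allowed 240–285.

Now moving over the cradle.

```bash
R='x'; echo '[{"sx": -40, "sy": -45}, {"sx": -40, "sy": -45}, {"sx": -40, "sy": -45}, {"sx": -40, "sy": -45}, {"sx": -40, "sy": -45}]' | python3 -m crank 85; echo '[{"sx": -40, "sy": -45}, {"sx": -40, "sy": -45}, {"sx": -40, "sy": -45}, {"sx": -40, "sy": -45}, {"sx": -40, "sy": -45}]' | python3 -m crank; echo '[{"sx": -40, "sy": -45}, {"sx": -40, "sy": -45}, {"sx": -40, "sy": -45}, {"sx": -40, "sy": -45}, {"sx": -36, "sy": -43}]' | python3 -m crank;echo '[{"spin": 0.185}, {"spin": 0.185}, {"spin": 0.185}, {"spin": 0.185}, {"spin": 0.185}]' | python3 -m crank; echo '[{"spin": 0.185}, {"spin": 0.185}, {"spin": 0.185}, {"spin": 0.136}, {}]' | python3 -m crank
cat >> h.py <<'E'
from scipy.spatial.transform import Rotation as Ro
def todo(x,y,z,ya):
    """tool-axis shift to world TCP target; ya = wanted world angle of tool y"""
    s=bot.get_state();R=Ro.from_quat(s['tool_rot']).as_matrix()
    a=np.arctan2(R[1,1],R[0,1]);print('pos',s['position'].round(1),'ya',a.round(3),'F',s['contact_force'].round(1),'w',round(s['gripper_width'],1),'t',s['clock'])
    c=(ya-a);R0=R;print('shift now',(R.T@(np.array([x,y,z])-s['position'])).round(1),'turn',round(-c,3))
E
python3 - <<'E'
from h import *
todo(548,-246,27,-.344)
snap('wrist','w1')
print(bot.get_state()['clock'])
E
```

```text
clock: 0.72
position: [302.1, 297.5, 231.1]
tool_rot: [0.149, 0.989, 0.0, 0.0]
contact_force: [1.3, -0.7, -0.3]
gripper_width: 85.3
grip_force: 0.0
clock: 1.35
position: [426.9, 23.2, 231.2]
tool_rot: [0.15, 0.989, 0.0, 0.0]
contact_force: [1.0, 0.8, 0.1]
gripper_width: 84.9
grip_force: 0.0
clock: 1.98
position: [548.3, -247.7, 230.7]
tool_rot: [0.15, 0.989, 0.0, -0.0]
contact_force: [1.3, 0.7, 0.2]
gripper_width: 85.1
grip_force: 0.0
clock: 2.6
position: [547.7, -245.6, 230.7]
tool_rot: [0.577, 0.817, 0.0, -0.0]
contact_force: [0.4, 0.2, 0.3]
gripper_width: 85.2
grip_force: 0.0
clock: 3.22
position: [547.7, -245.6, 230.9]
tool_rot: [0.818, 0.576, -0.0, -0.0]
contact_force: [-0.8, -0.7, 0.2]
gripper_width: 84.9
grip_force: 0.0
pos [ 547.7 -245.6  230.9] ya -0.344 F [-0.8 -0.7  0.2] w 84.9 t 3.225
shift now [ -0.3   0.5 203.9] turn -0.0
3.275
```

View pics/w1.png

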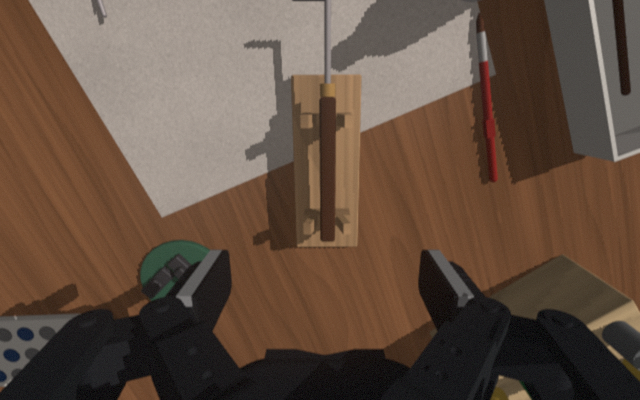

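The wrist view shows the handle running from (328,97) to (328,240), aligned with the tool, and the forks at about rows 120 and 222. The gripper sits centred across it.

Run:
```python
from h import *
for u,v in[(328,100),(328,120),(328,170),(328,222),(328,238),(307,121),(346,121),(308,220),(347,222),(328,60)]:print(u,v,pt('w1',u,v))
a,b=pt('w1',328,104),pt('w1',328,232);print(np.degrees(np.arctan2(*(b-a)[[1,0]])))
```

```text
328 100 [ 573.8 -180.2   57.5]
328 120 [ 567.6 -197.5   57.7]
328 170 [ 551.1 -243.7   57.2]
328 222 [ 532.5 -296.2   57.8]
328 238 [ 526.3 -313.4   57.9]
307 121 [ 548.7 -191.4   61.9]
346 121 [ 583.4 -203.9   61.4]
308 220 [ 512.6 -288.7   52.9]
347 222 [ 551.3 -302.4   59.1]
328 60 [ 585.8 -146.5   49.3]
-109.56854941709757
```

```bash
echo '[{"sy": 2, "sz": 50}, {"sz": 50}, {"sz": 50}, {"sz": 40}, {"sz": 14}]' | python3 -m crank; echo '[{}, {}, {}, {}, {}]' | python3 -m crank 8 60; echo '[{}, {}, {}]' | python3 -m crank
```

```text
clock: 3.9
position: [548.1, -245.2, 24.5]
tool_rot: [0.817, 0.576, -0.001, -0.002]
contact_force: [-0.5, 0.0, 0.4]
gripper_width: 84.8
grip_force: 0.0
clock: 4.53
position: [550.5, -246.9, 28.6]
tool_rot: [0.818, 0.575, 0.0, 0.001]
contact_force: [-1.1, -0.1, 6.7]
gripper_width: 15.0
grip_force: 59.2
clock: 4.9
position: [550.5, -246.9, 28.6]
tool_rot: [0.818, 0.575, 0.0, 0.001]
contact_force: [-0.5, 0.1, 6.6]
gripper_width: 15.0
grip_force: 59.2
```

```bash
echo '[{"sz": -15}, {"sz": -30}, {"sz": -60}, {"sz": -60}, {"sz": -50}]' | python3 -m crank; echo '[{"spin": -0.137}, {"spin": -0.136}, {}]' | python3 -m crank
python3 - <<'E'
from h import *
todo(613.6,100,244,-.071)
E
```

```text
clock: 5.52
position: [549.7, -246.4, 245.9]
tool_rot: [0.818, 0.575, 0.0, 0.001]
contact_force: [1.1, 0.2, -1.0]
gripper_width: 15.0
grip_force: 58.5
clock: 5.9
position: [549.7, -246.3, 243.0]
tool_rot: [0.732, 0.681, 0.0, 0.0]
contact_force: [0.4, -0.7, -0.5]
gripper_width: 15.0
grip_force: 58.6
pos [ 549.7 -246.3  243. ] ya -0.073 F [ 0.4 -0.7 -0.5] w 15.0 t 5.9
shift now [350.1  38.6  -1. ] turn -0.002
```

```bash
echo '[{"sx": 58, "sy": 6.5}, {"sx": 58, "sy": 6.5}, {"sx": 58, "sy": 6.5}, {"sx": 58, "sy": 6.5}, {"sx": 58, "sy": 6.5}]' | python3 -m crank; echo '[{"sx": 60, "sy": 6}, {"sx": 40}, {}, {}]' | python3 -m crank
python3 - <<'E'
from h import *
todo(613.6,161.2,244,-.071)
snap('side','s2');snap('wrist','w2');snap('top','t2')
S=load('s2')['p'][70:140,300:380,::-1];W=load('w2')['p'][:200,160:480,::-1]
cv2.imwrite('pics/c2.png',np.vstack([cv2.resize(S,(560,350),interpolation=2)[:330],cv2.resize(W,(432,270),interpolation=2)[:, :].copy() if 0 else cv2.resize(W,(560,270))]))
E
```

```text
clock: 6.52
position: [603.0, 42.4, 242.7]
tool_rot: [0.733, 0.68, 0.0, 0.0]
contact_force: [1.6, -0.6, -0.5]
gripper_width: 15.0
grip_force: 58.6
clock: 7.02
position: [616.1, 139.5, 242.4]
tool_rot: [0.733, 0.681, -0.0, 0.0]
contact_force: [-0.2, 0.1, -0.1]
gripper_width: 15.0
grip_force: 58.6
pos [616.1 139.5 242.4] ya -0.074 F [-0.2  0.1 -0.1] w 15.0 t 7.025
shift now [21.5 -4.1 -1.6] turn -0.003
```

View pics/c2.png

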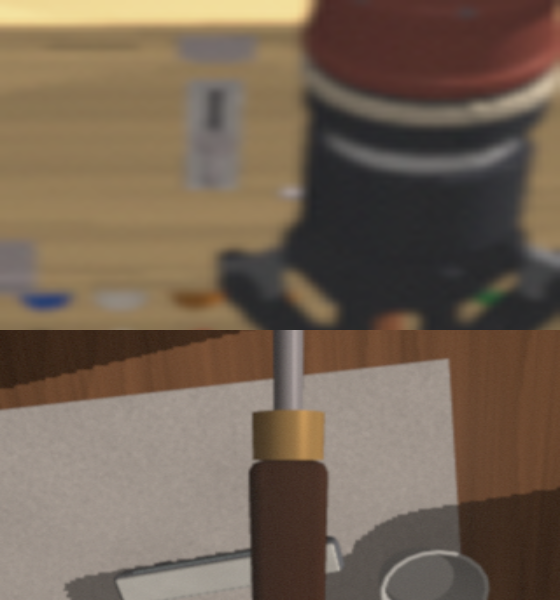

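The hook tip shows at side px ~(341,108), to the right of and slightly below the ring (330.5, rows 100–107). Next, a differential check against the predicted tip.

Run:
```python
from h import *
P=cloud('s2');off=(395.2-.0709*P[...,0])-P[...,1]
print(off[98:114,328:346].round(0).astype(int));print(P[98:114,328:346,2].round(0).astype(int))
p=load('s2')['p'].astype(int)
print(p[104:113,334:346].sum(-1))
s=np.array([.0707,.9975,0]);yd=np.array([-.9975,.0707,0])
TCP=np.array([616.1,139.5,242.4]);O=TCP+[0,0,18]
z=load('s2');fx,fy,cx,cy=z['k'];Ti=np.linalg.inv(z['T'])
def pr(X):
    c=Ti@np.r_[X,1];return (fx*c[0]/c[2]+cx).round(1),(fy*c[1]/c[2]+cy).round(1),c[2].round(0)
print('tip',O+160*s+33*yd,pr(O+160*s+33*yd),'tip-10',pr(O+160*s+23*yd),'ring',pr(np.array([574,324.4,262])))
zt=load('t2');print('top ring/tip')
P=cloud('t2');m=(P[...,2]>245)&(P[...,2]<285)&(P[...,1]<345)&(P[...,1]>290)&(abs(P[...,0]-580)<40)
for v,u in np.argwhere(m):print(u,v,P[v,u].round(0))
```

```text
[[                   7                    6                    9
                     7                   10                   11
                     5                    1                    0
                     0                   -3                    1
                     1                    1                    2
                     5                  218                  219]
 [                   7                   10                   13
                    14                   10                    6
                     4                   -1                    3
                     2                    1                    2
                     1                    0                    2
                    -1                  221                  223]
 [                   6                    9                   32
                    30                   13                   10
                     4                    0                    1
                     3                    0                    1
                    -2                   -2               
[... 12368 characters left out ...]
602. 300. 269.]
240 171 [603. 298. 264.]
239 172 [600. 302. 262.]
240 172 [600. 299. 263.]
239 173 [597. 301. 264.]
240 173 [597. 299. 260.]
224 179 [579. 345. 273.]
225 181 [574. 343. 268.]
226 181 [574. 341. 263.]
227 181 [574. 337. 265.]
228 181 [573. 334. 267.]
229 181 [572. 329. 277.]
230 181 [572. 327. 274.]
231 181 [572. 324. 273.]
232 181 [572. 321. 272.]
233 181 [572. 318. 271.]
234 181 [572. 316. 271.]
225 182 [571. 344. 262.]
226 182 [571. 342. 259.]
227 182 [571. 338. 262.]
229 182 [571. 333. 259.]
230 182 [571. 330. 258.]
231 182 [570. 326. 264.]
232 182 [572. 325. 253.]
233 182 [570. 320. 264.]
234 182 [570. 316. 268.]<stdin>:3: RuntimeWarning: invalid value encountered in cast
```

```bash
echo '[{"sx": 11, "sz": -1.5}, {"sx": 11}, {}, {}]' | python3 -m crank; echo '[{"sy": -8}, {"sy": -8}, {}]' | python3 -m crank; echo '[{"sy": -6}, {"sy": -6}, {}]' | python3 -m crank
python3 - <<'E'
from h import *
todo(580,163,244,-.071)
snap('side','s3');snap('top','t3')
p=load('s3')['p'][90:118,315:355,::-1]; q=load('t3')['p'][155:195,205:265,::-1]
cv2.imwrite('pics/c3.png',np.vstack([cv2.resize(p,(400,280),interpolation=2),cv2.resize(q,(400,267),interpolation=2)]))
E
```

```text
clock: 7.68
position: [617.7, 161.9, 243.7]
tool_rot: [0.732, 0.681, -0.0, -0.0]
contact_force: [0.2, -0.5, -1.6]
gripper_width: 15.1
grip_force: 58.6
clock: 8.05
position: [601.2, 163.0, 244.2]
tool_rot: [0.732, 0.681, 0.0, 0.0]
contact_force: [-0.0, 0.3, -0.9]
gripper_width: 15.1
grip_force: 58.6
clock: 8.43
position: [589.5, 163.9, 244.0]
tool_rot: [0.732, 0.681, 0.0, 0.0]
contact_force: [0.2, 0.5, -0.0]
gripper_width: 15.3
grip_force: 58.7
pos [589.5 163.9 244. ] ya -0.072 F [ 0.2  0.5 -0. ] w 15.3 t 8.425
shift now [-1.5 -9.4 -0. ] turn -0.001
```

View pics/c3.png

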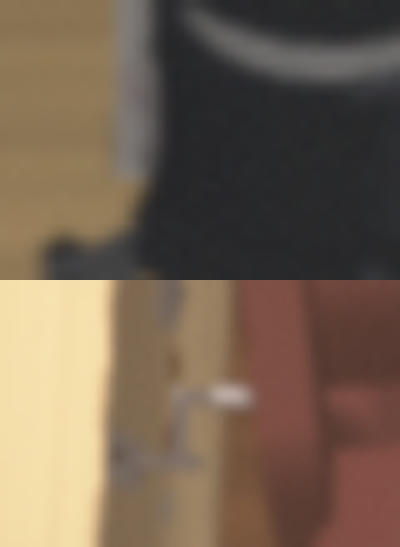

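From the top, the hook runs down into the ring line at crop ~(180,460), with the ring spanning ~(150–205), and there is no contact force. I push in further and then pull.

```bash
echo '[{"sy": -6}, {"sy": -4}, {}]' | python3 -m crank; echo '[{"sx": -2}, {"sx": -2}, {}]' | python3 -m crank;echo '[{"sx": -2}, {}]' | python3 -m crank; echo '[{"sx": -2}, {}]' | python3 -m crank
```

```text
clock: 8.9
position: [579.6, 164.6, 244.0]
tool_rot: [0.732, 0.681, 0.0, 0.0]
contact_force: [-0.3, 0.1, -1.3]
gripper_width: 15.2
grip_force: 58.7
clock: 9.28
position: [579.6, 160.4, 243.8]
tool_rot: [0.732, 0.681, 0.0, -0.0]
contact_force: [-0.1, 0.7, -1.2]
gripper_width: 14.8
grip_force: 58.6
clock: 9.52
position: [579.4, 159.8, 243.7]
tool_rot: [0.732, 0.681, 0.001, -0.001]
contact_force: [0.3, 8.1, -0.6]
gripper_width: 14.8
grip_force: 58.5
clock: 9.78
position: [579.2, 157.1, 243.5]
tool_rot: [0.732, 0.681, 0.0, -0.0]
contact_force: [-0.2, 3.6, -3.5]
gripper_width: 15.2
grip_force: 58.5
```

The eye is caught: 8 N, and the catch is giving way. I work out the arc rows.

Run:
```python
import numpy as np
t=np.r_[0.08,np.arange(.15,1.56,.1),1.57];h=102.5
o=30*np.cos(t)+h*np.sin(t)-30; z=h*np.cos(t)-30*np.sin(t)-h
for a,b,c in zip(t,o,z):print(round(a,2),b.round(1),c.round(1))
print(np.c_[-np.diff(o)/2,-np.diff(z)/2].round(1).tolist())
```

```text
0.08 8.1 -2.7
0.15 15.0 -5.6
0.25 24.4 -10.6
0.35 33.3 -16.5
0.45 41.6 -23.3
0.55 49.2 -30.8
0.65 55.9 -39.1
0.75 61.8 -48.0
0.85 66.8 -57.4
0.95 70.8 -67.3
1.05 73.8 -77.5
1.15 75.8 -88.0
1.25 76.7 -98.6
1.35 76.6 -109.3
1.45 75.4 -119.9
1.55 73.1 -130.4
1.57 72.5 -132.4
[[-3.4, 1.5], [-4.7, 2.5], [-4.5, 2.9], [-4.1, 3.4], [-3.8, 3.8], [-3.4, 4.1], [-3.0, 4.4], [-2.5, 4.7], [-2.0, 4.9], [-1.5, 5.1], [-1.0, 5.2], [-0.5, 5.3], [0.1, 5.3], [0.6, 5.3], [1.1, 5.2], [0.3, 1.0]]
```

```bash
echo '[{"sx": -2, "sz": 1.5}, {"sx": -2, "sz": 1.5}, {"sx": -3, "sz": 2.6}, {}]' | python3 -m crank; echo '[{"sx": -4.5, "sz": 2.5}, {"sx": -4.7, "sz": 2.5}, {"sx": -4.5, "sz": 2.9}, {"sx": -4.5, "sz": 2.9}]' | python3 -m crank
python3 - <<'E'
from h import *
todo(580,131.3,227.5,-.071)
snap('side','s4')
P=cloud('s4');m=(P[...,2]>170)&(P[...,2]<330)&(P[...,0]>430)&(P[...,0]<530)&(P[...,1]>230)
Q=P[m];off=(395.2-.0709*Q[:,0])-Q[:,1]
g=(Q[:,2]>180)&(Q[:,2]<290);print('theta',np.arctan(np.polyfit(Q[g,2]-160,off[g],1)))
E
```

```text
clock: 10.28
position: [578.7, 149.1, 238.0]
tool_rot: [0.732, 0.681, -0.0, -0.0]
contact_force: [0.0, -1.1, -0.8]
gripper_width: 14.9
grip_force: 58.8
clock: 10.78
position: [577.4, 130.9, 227.1]
tool_rot: [0.732, 0.681, -0.0, 0.0]
contact_force: [0.4, -0.1, -1.5]
gripper_width: 15.1
grip_force: 58.7
pos [577.4 130.9 227.1] ya -0.072 F [ 0.4 -0.1 -1.5] w 15.1 t 10.775
shift now [ 0.6  2.5 -0.4] turn -0.001
theta [ 1.03824866 -1.56397099]
```

Run:
```python
from h import *
crop('s4',255,40,405,170,4,'c4')
P=cloud('s4')
for v in range(60,130,5):print(v,P[v,290].round(0))
```

```text
60 [468. 420. 345.]
65 [467. 397. 344.]
70 [466. 369. 346.]
75 [465. 347. 345.]
80 [465. 515. 218.]
85 [464. 517. 198.]
90 [463. 517. 179.]
95 [462. 309. 307.]
100 [461. 310. 290.]
105 [460. 321. 265.]
110 [459. 330. 242.]
115 [458. 341. 215.]
120 [457. 353. 188.]
125 [456. 362. 161.]
```

View pics/c4.png

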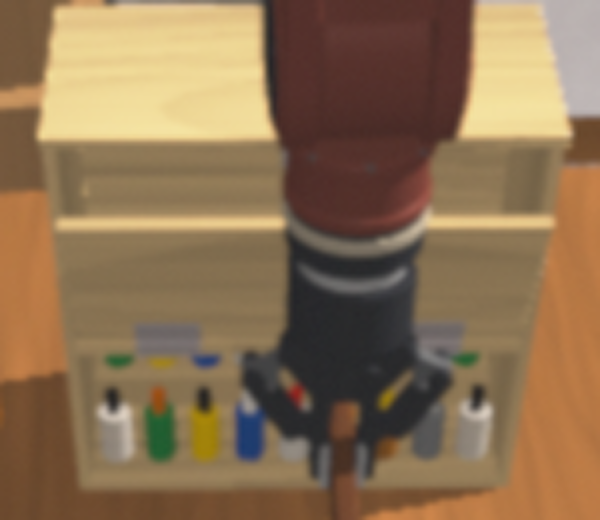

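The flap is partly open, its top edge at crop row ~222. The angle is about 0.38 against 0.35 planned, so the hook is holding it. Continuing down the arc.

```bash
echo '[{"sx": -4.1, "sz": 3.4}, {"sx": -4.1, "sz": 3.4}, {"sx": -3.8, "sz": 3.8}, {"sx": -3.8, "sz": 3.8}]' | python3 -m crank; echo '[{"sx": -3.4, "sz": 4.1}, {"sx": -3.4, "sz": 4.1}, {"sx": -3, "sz": 4.4}, {"sx": -3, "sz": 4.4}]' | python3 -m crank; echo '[{"sx": -2.5, "sz": 4.7}, {"sx": -2.5, "sz": 4.7}, {"sx": -2, "sz": 4.9}, {"sx": -2, "sz": 4.9}]' | python3 -m crank
python3 - <<'E'
from h import *
snap('side','s5');P=cloud('s5');off=(395.2-.0709*P[...,0])-P[...,1]
for v in range(90,140,4):print(v,off[v,290].round(0),P[v,290,2].round(0))
E
```

```text
clock: 11.32
position: [576.3, 115.3, 212.7]
tool_rot: [0.732, 0.681, -0.0, -0.0]
contact_force: [0.1, -0.4, -2.1]
gripper_width: 14.8
grip_force: 58.7
clock: 11.82
position: [575.4, 102.6, 195.7]
tool_rot: [0.732, 0.681, -0.0, -0.0]
contact_force: [-0.5, -1.0, -1.9]
gripper_width: 15.0
grip_force: 58.7
clock: 12.32
position: [574.8, 93.8, 176.4]
tool_rot: [0.732, 0.681, 0.0, -0.0]
contact_force: [0.0, -1.1, -2.3]
gripper_width: 15.3
grip_force: 58.6
90 -152.0 181.0
94 -155.0 163.0
98 -88.0 196.0
102 -78.0 188.0
106 -71.0 178.0
110 -69.0 164.0
114 -57.0 158.0
118 -38.0 156.0
122 -1.0 171.0
126 85.0 227.0
130 129.0 249.0
134 -98.0 40.0
138 -93.0 26.0
```

```bash
echo '[{"sx": -1.5, "sz": 5.1}, {"sx": -1.5, "sz": 5.1}, {"sx": -1, "sz": 5.2}, {"sx": -1, "sz": 5.2}]' | python3 -m crank; echo '[{"sx": -0.5, "sz": 5.3}, {"sx": -0.5, "sz": 5.3}, {"sx": 0.1, "sz": 5.3}, {"sx": 0.1, "sz": 5.3}]' | python3 -m crank; echo '[{"sx": 0.6, "sz": 4.5}, {"sx": 0.6, "sz": 4.5}, {"sx": 1, "sz": 4}, {"sx": 1, "sz": 4}]' | python3 -m crank; echo '[{"sx": 0.5, "sz": 3}, {"sx": 0.5, "sz": 3}, {}, {}]' | python3 -m crank
python3 - <<'E'
from h import *
snap('side','s6');P=cloud('s6');off=(395.2-.0709*P[...,0])-P[...,1]
for v in range(112,160,4):print(v,off[v,290].round(0),P[v,290,2].round(0))
E
```

```text
clock: 12.88
position: [574.4, 88.9, 155.8]
tool_rot: [0.732, 0.681, 0.0, -0.0]
contact_force: [-0.6, -1.0, -2.4]
gripper_width: 14.9
grip_force: 58.5
clock: 13.38
position: [574.3, 88.2, 134.6]
tool_rot: [0.732, 0.681, 0.0, -0.0]
contact_force: [0.1, 0.3, -2.3]
gripper_width: 14.9
grip_force: 58.5
clock: 13.88
position: [574.6, 91.3, 117.8]
tool_rot: [0.732, 0.681, 0.0, 0.0]
contact_force: [0.3, -0.2, -3.5]
gripper_width: 14.7
grip_force: 58.5
clock: 14.38
position: [574.8, 92.3, 112.3]
tool_rot: [0.732, 0.681, 0.0, 0.0]
contact_force: [0.2, -0.2, -0.6]
gripper_width: 15.3
grip_force: 58.8
112 -68.0 157.0
116 -48.0 156.0
120 -28.0 157.0
124 12.0 173.0
128 28.0 172.0
132 46.0 171.0
136 60.0 168.0
140 78.0 168.0
144 97.0 170.0
148 116.0 172.0
152 132.0 171.0
156 148.0 171.0
```

The flap reads level (top face at z≈170 throughout) and the hook is unloaded and centred in the ring. Withdrawing sideways.

```bash
echo '[{"sy": 4}, {"sy": 6}, {"sy": 6}, {"sy": 8}, {"sy": 8}]' | python3 -m crank; echo '[{"sy": 8}, {"sy": 10}, {}]' | python3 -m crank
python3 - <<'E'
from h import *
todo(574.8,0,112,-.071);snap('side','s7');P=cloud('s7');off=(395.2-.0709*P[...,0])-P[...,1]
for v in (124,136,148,156):print(v,off[v,290].round(0),P[v,290,2].round(0))
E
```

```text
clock: 15.05
position: [607.2, 89.9, 112.0]
tool_rot: [0.732, 0.681, 0.0, -0.0]
contact_force: [0.4, -0.6, -0.1]
gripper_width: 14.9
grip_force: 58.8
clock: 15.42
position: [625.1, 88.6, 111.9]
tool_rot: [0.732, 0.681, 0.0, -0.0]
contact_force: [-0.2, -0.2, -0.8]
gripper_width: 15.2
grip_force: 58.8
pos [625.1  88.6 111.9] ya -0.072 F [-0.2 -0.2 -0.8] w 15.2 t 15.425
shift now [-92.  -43.8  -0.2] turn -0.001
124 6.0 169.0
136 60.0 168.0
148 113.0 169.0
156 147.0 170.0
```

```bash
echo '[{"sx": -20}, {"sx": -40}, {"sx": -40}, {"sz": -50}, {"sz": -50}]' | python3 -m crank; echo '[{"spin": 0.136}, {"spin": 0.136}, {}]' | python3 -m crank
python3 - <<'E'
from h import *
todo(550.5,-246.9,130,-.344)
E
```

```text
clock: 16.1
position: [616.4, -12.7, 212.8]
tool_rot: [0.733, 0.681, -0.0, -0.0]
contact_force: [1.1, 0.5, -1.6]
gripper_width: 14.9
grip_force: 58.7
clock: 16.48
position: [617.0, -11.9, 212.1]
tool_rot: [0.818, 0.576, -0.0, 0.0]
contact_force: [-0.2, 0.2, -0.6]
gripper_width: 15.3
grip_force: 58.9
pos [617.  -11.9 212.1] ya -0.344 F [-0.2  0.2 -0.6] w 15.3 t 16.475
shift now [-243.6   16.5   82.1] turn 0.0
```

```bash
echo '[{"sx": -55, "sy": 4}, {"sx": -55, "sy": 4}, {"sx": -55, "sy": 4}, {"sx": -55, "sy": 4}, {"sx": -23.6, "sy": 0.5}]' | python3 -m crank; echo '[{"sz": 40}, {"sz": 42}, {}, {}]' | python3 -m crank
python3 - <<'E'
from h import *
todo(550.5,-246.9,28.6,-.344)
E
```

```text
clock: 17.1
position: [549.2, -249.0, 211.7]
tool_rot: [0.817, 0.576, -0.0, -0.0]
contact_force: [-0.8, 0.4, -1.1]
gripper_width: 15.1
grip_force: 58.8
clock: 17.6
position: [551.1, -246.4, 131.7]
tool_rot: [0.817, 0.576, 0.0, 0.001]
contact_force: [0.4, -0.6, 0.2]
gripper_width: 14.8
grip_force: 58.7
pos [ 551.1 -246.4  131.7] ya -0.343 F [ 0.4 -0.6  0.2] w 14.8 t 17.6
shift now [ -0.6  -0.5 103.1] turn 0.001
```

```bash
echo '[{"sx": -0.5, "sy": -0.5, "sz": 40}, {"sz": 30}, {"sz": 20}, {}, {}]' | python3 -m crank; echo '[{"sz": 6}, {"sz": 4}, {}]' | python3 -m crank; echo '[{"sz": 2}, {}]' | python3 -m crank
```

```text
clock: 18.23
position: [551.1, -246.9, 41.9]
tool_rot: [0.818, 0.576, 0.0, 0.001]
contact_force: [-0.1, 1.2, -1.1]
gripper_width: 14.9
grip_force: 58.9
clock: 18.6
position: [549.9, -246.0, 29.6]
tool_rot: [0.818, 0.576, -0.0, -0.0]
contact_force: [0.1, -0.4, -0.7]
gripper_width: 15.2
grip_force: 58.9
clock: 18.85
position: [550.3, -246.3, 28.6]
tool_rot: [0.818, 0.576, 0.0, 0.0]
contact_force: [-2.0, 1.7, 4.1]
gripper_width: 15.0
grip_force: 59.5
```

```bash
echo '[{}, {}, {}, {}]' | python3 -m crank 50; echo '[{"sz": -15}, {"sz": -40}, {"sz": -55}, {"sz": -55}, {"sz": -35}]' | python3 -m crank;echo '[{"sx": -55}, {"sx": -55}, {"sx": -55}, {}]' | python3 -m crank
python3 - <<'E'
from h import *
snap('side','s8');snap('wrist','w8');snap('top','t8')
a=cv2.resize(load('s8')['p'][:,:,::-1],(560,350));b=cv2.resize(load('t8')['p'][70:280,140:460,::-1],(560,368))
cv2.imwrite('pics/c8.png',np.vstack([a[:, :],b])[:718]);cv2.imwrite('pics/c8.png',cv2.resize(np.vstack([a,b]),(467,598)))
P=cloud('s8');off=(395.2-.0709*P[...,0])-P[...,1]
for v in (124,136,148,156):print(v,off[v,330].round(0),P[v,330,2].round(0))
E
```

```text
clock: 19.35
position: [550.1, -246.2, 27.9]
tool_rot: [0.818, 0.576, 0.0, -0.0]
contact_force: [-0.9, -0.8, 0.8]
gripper_width: 50.0
grip_force: 0.0
clock: 19.98
position: [550.7, -246.6, 232.6]
tool_rot: [0.818, 0.576, 0.001, 0.002]
contact_force: [1.5, -1.1, 0.4]
gripper_width: 49.9
grip_force: 0.0
clock: 20.48
position: [492.6, -405.0, 228.6]
tool_rot: [0.819, 0.574, -0.0, 0.0]
contact_force: [0.0, 0.1, -0.1]
gripper_width: 50.0
grip_force: 0.0
124 10.0 171.0
136 691.0 715.0
148 710.0 718.0
156 716.0 712.0
```

View pics/c8.png

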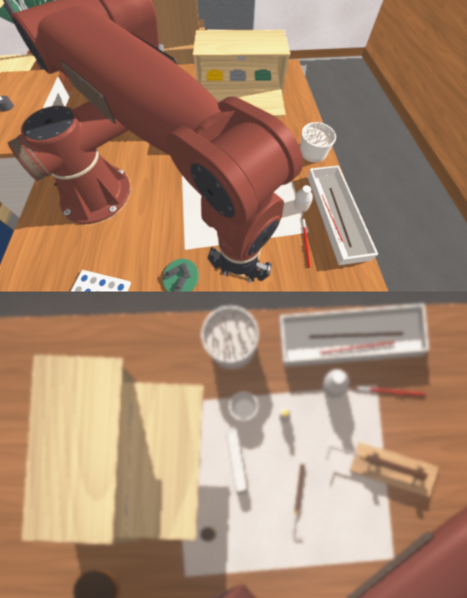

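The flap lies open and level, the pole is back in both forks, and the bench items look unmoved. One last numeric check against the first top image, then I hand in.

Run:
```python
from h import *
for u,v in[(395,185),(410,191),(425,196)]:print(pt('top',u,v),pt('t8',u,v))
P=cloud('t8');Q=P[140:235,222:252].reshape(-1,3);off=395.2-.0709*Q[:,0]-Q[:,1];g=(off>10)&(off<145)&(Q[:,2]>150)&(Q[:,2]<190);print('flap slope',np.polyfit(off[g],Q[g,2],1))
print(bot.get_state()['contact_force']);print(bot.finish_job())
```

```text
[ 567.4 -192.2   55.4] [ 567.1 -191.6   59.2]
[ 545.6 -242.3   55.3] [ 545.9 -242.9   51.8]
[ 527.4 -293.    51.9] [ 527.3 -292.6   54. ]
flap slope [7.29211120e-03 1.69595881e+02]
[-0.55839048  0.2453831  -0.31630915]
the job is handed in; nothing more can be done
None
```

I pulled the flap past its catch, let it down on the hook until it lay level, laid the pole back in its cradle and handed the job in at about 21 s of the 64 s; the bench items looked unmoved in the last picture.

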